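# Open the grease pot in the smithy

## Robot

A 7-joint arm with a two-finger parallel gripper is mounted at the origin on the work surface. World frame = base frame: x ahead of the robot, y to its left, z up, the work surface at z = 0. Lengths are in m, angles in rad, forces in N, time in s.
With the tool pointing down it reaches from about 0.4 to 0.85 m from the base axis. Payload 4.5 kg.
Tool frame: the origin (TCP) lies on the centre line of the jaws, within the pads' length; the fingertips stand 14 mm ahead of it and the grasp point (between the pads) lies 5 mm behind it; y points along the fingers, z is the direction in which the jaws open and shut, and the axes are right-handed (so a half turn about y gives the same grasp; the last joint's range is limited). The gripper opens to 88 mm and grips with 3 to 60 N. Pads are 18 mm wide; open, the fingers measure 123 mm over their backs; the gripper's body (75 mm by 187 mm) begins 45 mm behind the grasp point.
Start: joints at [-1.207, 0.689, -0.195, 1.565, 0.157, 0.902, -0.215], TCP at [0.202, 0.591, 0.253] pointing down, gripper open.
Joint ranges: [-3.01, 3.01], [-0.46, 2.08], [-1.47, 1.51], [0.13, 2.56], [-1, 4.14], [0.04, 2.09], [-2.66, 2.66]. Speed limits (rad/s): [2.57, 2.57, 3.14, 3.14, 3.14, 3.14, 3.14].

## Interface

Orientations are given as a unit quaternion [x, y, z, w].
In Python, from plant import get_state, imaging, job gives the robot as it stands.
- The arm moves only by the tool send_rows, never from a script. Its argument "motion" is a list that holds one entry, the list of rows, each a list of 7 numbers: the turn, a rotation vector about the tool's x, y, z scaled (see below), then the shift along the tool's x, y, z scaled (see below), then the gripper's target within -1 to 1 (shut at 1, half-way at 0, fully open at -1). In form: [[[rx, ry, rz, tx, ty, tz, gripper], ...]]. A call has exactly 5 rows; each row shifts and turns the commanded pose from where the row before left it, along the tool's axes as they then stand; what a row does not reach is not made up. The controller multiplies each number of a shift by 0.02 m and each number of a turn by 0.08 rad. A row lasts 1/12 s, in which the tool goes at most 41.7 mm and 7.16 degrees, less where a joint would pass 70% of its speed; a pose out of reach is approached as far as the arm can. A call with a number of a shift or a turn outside -1 to 1 is refused whole. A call with a gripper value outside its range is refused whole. The fingers move at their own pace and stop on an object; "force" is the grip in N (left out, the last holds). Time passes only in rows, so rows that do not move let the fingers close, or fill a call up. It gives the time, the measured TCP pose, the force and the opening at its end, in the units of the state.
- get_state(): the state, without advancing time (a new reading comes with each control period).
- imaging.snapshot(name): name is "scene" or "side" or "wrist"; returns a dict with "img" (420x560x3 uint8, red, green, blue), "camera_matrix" (3x3 intrinsics, pixels), "dist_coeffs" ([k1, k2, p1, p2, k3] as OpenCV has them; the pictures are not rectified), "R" (3x3) and "t" (3): a world point X has camera coordinates R X + t; the wrist camera has in their place "hand_eye" (4x4, takes a point from camera to tool coordinates, whose origin is the TCP and whose axes are the tool frame's). Camera axes: x right, y down, z forward; pixel columns grow to the right and rows downward; lengths in m; the calibration is good to about 2 mm. A picture is of the moment at which its call begins: read the wrist's pose just before it. There is no depth.
- job.finish_job(): hands the job in, once; it reports no verdict.
The state is a dict: "clock": time; "q": joint angles; "qd": joint speeds; "joint_torque": joint torques, N m; "tool_pos": TCP position; "eef_rot": TCP orientation; "contact_force": force on the tool from outside, world axes, zero at the start; "moment": the same for the moment, N m; "opening": opening from 0.0 (shut) to 1.0 (fully open).
Only numpy, scipy, OpenCV 4.12 (cv2) and the standard library are available. Lean on these libraries where they do the work, as an engineer would, in place of code of your own. Each camera call takes 0.05 s, during which the arm holds its last target.

## Task

Open the low, wide grease pot: turn its lid anticlockwise, seen from above, until the two lugs reach the slots in the collar, and lift it straight off without forcing it. Set the lid down, handle up and flat, in the shallow drip tray, and do not drop it. Leave the tall, slim canister, which has a similar lid, where it stands.

Things in the scene. Friction and masses are not known exactly. Their poses are not given: they have to be found in the camera images.
- lid: Loose steel lid, 0.35 kg. Origin: centre of underside, z up. Skirt 76 mm wide, z 0-10; disc 92 mm wide and 2 lugs (at +x and -x, 14 mm wide, out to 57 mm) z 10-16; stem; handle bar along x, 70 long, 18 thick, z 44-72 mm: pinch it across y from above. Shut: origin 80 mm above the pot's, 4 mm play up and sideways, turns freely, lugs 34-63 deg clockwise of the slots (from above), under the claws.
- pot: Low wide green steel pot with the lid, bolted down, 132 mm wide. Origin: centre of underside, z up. Mouth 84 mm wide, rim z 90; dark collar 50-66 mm from the axis, top z 106; its 2 claws overhang the lugs at z 100. Slots centred on pot +x and -x: lid is free when its x axis lies along the pot's, either way round, from 16 deg short (clockwise) to 12 deg past, where the lugs meet stops.
- tray: Shallow square drip tray of dark sheet steel, fixed, 180 x 180 mm, 12 mm high, walls and floor 4 mm thick, inside 172 x 172 mm. Origin: centre of its underside, sides along its x and y; the lid's skirt should stand on its inner floor, at z 4 mm.
- canister: Tall slim green steel canister, a bystander standing loose on the bench, 1.6 kg: 84 mm wide, collar 96 mm wide at z 150-171 mm, with a similar shut lid whose 55 mm bar handle tops out at z 210 mm. Origin: centre of its underside. Not to be moved.
Mind the look-alikes: they are no part of the job. What is shaped like the lid but turquoise is not meant.

How it is judged:
On the way, in this order (a step that is already met when the one before it is completed fails the run):
1. the lid is turned until its lugs stand in the slots, still seated on the pot (angle between the x axis of lid and the x axis of pot, either way round below 0.31 rad and z of lid in the frame of pot below 0.09 m and horizontal distance between lid and pot below 0.012 m).
2. the lid is lifted clear above the pot (z of lid in the frame of pot above 0.11 m and horizontal distance between lid and pot below 0.06 m).
At the end, for the whole second after the job is handed in: The lid stands at rest and flat (within 6 degrees), handle up, on the floor of the drip tray (its centre within 70 mm of the tray's centre, its underside within 6 mm of the tray's floor); the canister is within 30 mm of where it stood (horizontal distance between lid and tray below 0.07 m and z of lid in the frame of tray below 0.01 m and angle between lid's own z axis and vertical below 0.1 rad and linear speed of lid below 0.02 m/s and distance of canister from where it was at the start of the episode below 0.03 m); the robot touches nothing.
It fails at once if the canister is shoved more than 30 mm or tipped more than 17 degrees (distance of canister from where it was at the start of the episode above 0.03 m or angle between canister's own z axis and vertical above 0.3 rad).
It fails at once if the lid is forced: pressed or pulled against the pot with more than 60 N (contact force between lid and pot above 60 N).
It fails at once if the lid is dropped into the tray: let go with its underside more than 30 mm above the tray's floor (horizontal distance between lid and tray below 0.1 m and z of lid in the frame of tray above 0.034 m and contact force between lid and the fingers below 0.2 N).
It also fails if it takes over 51 s, if anything falls off the work surface, if the arm or the gripper's body presses on something with over 40 N, if the wrist force passes 120 N, or if a joint passes its speed limit or range.

## Working session

There is one attempt and no reset: what is moved stays moved. The work goes in short steps, Python scripts to look and compute and a tool call to move; the robot and the scene stay as the last step left them, time stands still between calls to the robot, and variables do not carry over. Pictures are saved under pics/ and viewed, and the job is handed in when it is done.

Besides the shell and the picture viewer there is one more tool, called after "Emit:" by a JSON object that holds its "fn" and its "kwargs". send_rows: Moves the arm, as the interface text tells. Its arguments: {"type":"object","properties":{"motion":{"type":"array"},"force":{"type":"number"}},"required":["motion"]}

```bash
mkdir -p pics; ls
cat > h.py <<'E'
import numpy as np,cv2
from plant import get_state,imaging,job
E
python3 - <<'E'
from h import *
s=get_state();print(s)
for n in ["scene","side","wrist"]:
    d=imaging.snapshot(n);cv2.imwrite(f"pics/{n}0.png",d["img"][:,:,::-1])
    np.save(f"pics/{n}0.npy",d,allow_pickle=True)
    print(n,{k:np.round(v,4).tolist() for k,v in d.items() if k!="img"})
E
```

```text
pics
{'clock': 0.0, 'q': array([-1.20720863,  0.68997197, -0.19448026,  1.56633988,  0.15730736,
        0.9024977 , -0.21507533]), 'qd': array([ 0.00162441,  0.00044951, -0.00028497, -0.00068897,  0.00041839,
       -0.00111414,  0.00086939]), 'joint_torque': array([-2.80389204e-04, -5.27548063e+01, -1.26687393e+00, -1.53428900e+01,
       -5.26972453e-02,  6.62979161e-03,  1.59103256e-04]), 'tool_pos': array([0.20226997, 0.59072548, 0.25191776]), 'eef_rot': array([ 0.69816421, -0.11608904,  0.1159899 , -0.69687618]), 'contact_force': array([ 0.41408838, -0.23006217, -0.20992118]), 'moment': array([ 0.00641611,  0.0345414 , -0.01715077]), 'opening': 1.002537851747164}
scene {'camera_matrix': [[507.5316, 0.0, 276.9153], [0.0, 507.5316, 215.3948], [0.0, 0.0, 1.0]], 'dist_coeffs': [-0.0063, 0.0, 0.0, 0.0, 0.0], 'R': [[-0.6564, 0.7542, 0.0186], [0.4231, 0.3884, -0.8186], [-0.6246, -0.5294, -0.5741]], 't': [0.3319, -0.155, 1.4678]}
side {'camera_matrix': [[426.8645, 0.0, 283.5963], [0.0, 426.8645, 200.8081], [0.0, 0.0, 1.0]], 'dist_coeffs': [-0.0324, 0.0, 0.0, 0.0, 0.0], 'R': [[0.9545, -0.2983, -0.0009], [-0.202, -0.6439, -0.738], [0.2196, 0.7046, -0.6748]], 't': [-0.4831, 0.1784, 0.733]}
wrist {'camera_matrix': [[348.618, 0.0, 280.4204], [0.0, 348.618, 213.1169], [0.0, 0.0, 1.0]], 'dist_coeffs': [0.0254, 0.0, 0.0, 0.0, 0.0], 'hand_eye': [[0.0008, 0.9569, 0.2904, -0.0758], [0.0012, -0.2904, 0.9569, -0.1318], [1.0, -0.0004, -0.0014, -0.0003], [0.0, 0.0, 0.0, 1.0]]}
```

View pics/scene0.png

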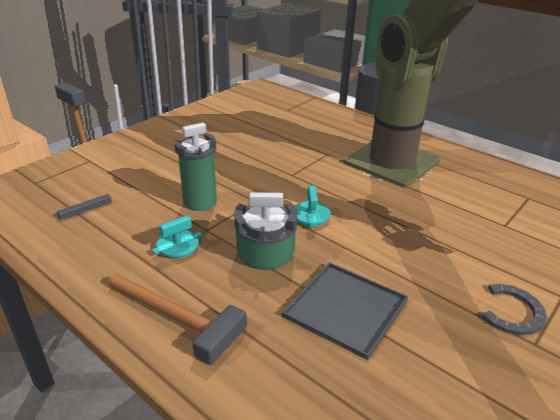

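View pics/side0.png

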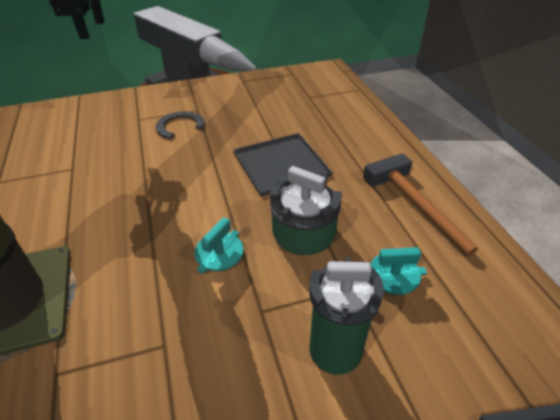

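View pics/wrist0.png

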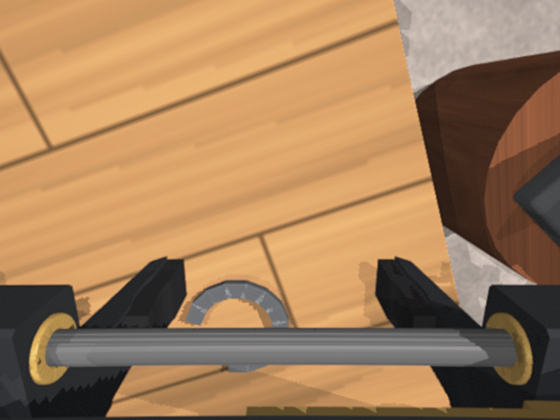

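The scene view shows the pot (rim around (266,215), handle (266,200)), the canister (195,150), the tray (346,306) and turquoise look-alike lids. The side view shows the pot at (305,200), the canister at (345,300) and the tray at (283,163). Next I'll zoom in.

```bash
cat >> h.py <<'E'
def load(n): return np.load(f"pics/{n}.npy",allow_pickle=True).item()
def ray(d,uv,R=None,t=None):
    R=d["R"] if R is None else R; t=d["t"] if t is None else t
    p=cv2.undistortPoints(np.array(uv,float).reshape(-1,1,2),np.array(d["camera_matrix"]),np.array(d["dist_coeffs"])).reshape(-1,2)
    v=np.c_[p,np.ones(len(p))]@R; return -R.T@t, v
def plane(d,uv,z,R=None,t=None):
    c,v=ray(d,uv,R,t); return c+v*((z-c[2])/v[:,2])[:,None]
def proj(d,X,R=None,t=None):
    R=d["R"] if R is None else R; t=d["t"] if t is None else t
    return cv2.projectPoints(np.array(X,float).reshape(-1,3),cv2.Rodrigues(np.array(R))[0],np.array(t,float),np.array(d["camera_matrix"]),np.array(d["dist_coeffs"]))[0].reshape(-1,2)
def wristRt(d,s):
    from scipy.spatial.transform import Rotation as Ro
    T=np.eye(4);T[:3,:3]=Ro.from_quat(s["eef_rot"]).as_matrix();T[:3,3]=s["tool_pos"]
    M=np.linalg.inv(T@np.array(d["hand_eye"]));return M[:3,:3],M[:3,3]
E
python3 - <<'E'
from h import *
a=load("scene0")["img"][175:275,220:320,::-1];b=load("side0")["img"][155:255,255:355,::-1]
cv2.imwrite("pics/z1.png",np.hstack([cv2.resize(x,(400,400),interpolation=cv2.INTER_CUBIC) for x in (a,b)]))
S=load("scene0");D=load("side0")
print(plane(S,[[266,195]],.152),plane(D,[[307,174]],.152))
print("tray",plane(S,[[332,266],[407,299],[369,349],[285,308]],.012));print(plane(D,[[234,155],[293,136],[332,166],[266,191]],.012))
from scipy.spatial.transform import Rotation as Ro
print(Ro.from_quat(get_state()["eef_rot"]).as_matrix().round(3))
E
```

```text
[[0.55426696 0.009247   0.152     ]] [[0.55074121 0.0036831  0.152     ]]
tray [[0.50273313 0.15079612 0.012     ]
 [0.48391034 0.31765083 0.012     ]
 [0.63932538 0.32963979 0.012     ]
 [0.66217825 0.15635698 0.012     ]]
[[0.47047842 0.2877334  0.012     ]
 [0.63213533 0.3224931  0.012     ]
 [0.68004568 0.17658768 0.012     ]
 [0.50868306 0.13709326 0.012     ]]
[[ 0.946 -0.     0.324]
 [-0.324 -0.001  0.946]
 [ 0.    -1.    -0.001]]
```

View pics/z1.png

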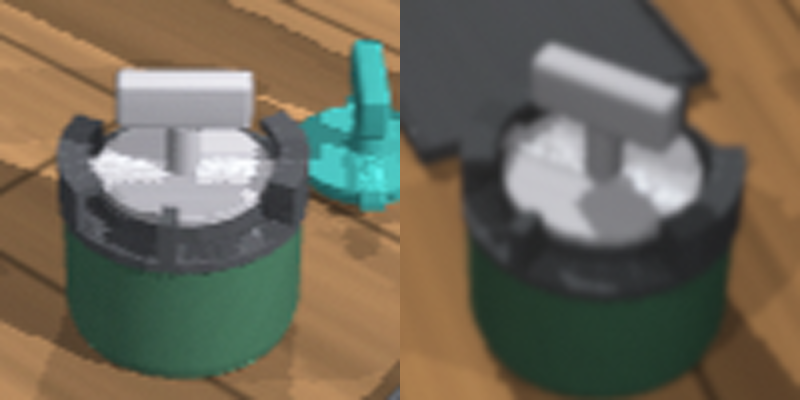

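Run:
```python
from h import *
S=load("scene0");D=load("side0")
# top face corners mean at ends
for P in (plane(S,[[249.5,194],[283.3,194]],.152),plane(D,[[290.5,168],[324,180.5]],.152)):
    v=P[1]-P[0];print(P.mean(0),np.linalg.norm(v),np.degrees(np.arctan2(v[1],v[0])))
```

```text
[0.55089776 0.0073569  0.152     ] 0.06876110267763513 132.6987881975579
[0.55054665 0.003328   0.152     ] 0.06758993971021669 -48.69920603988157
```

Emit:
{"fn": "send_rows", "kwargs": {"motion": [[[0, 0, 0, 1, -0.3, -0.85, -1], [0, 0, 0, 1, -0.3, -0.85, -1], [0, 0, 0, 1, -0.3, -0.85, -1], [0, 0, 0, 1, -0.3, -0.85, -1], [0, 0, 0, 1, -0.3, -0.85, -1]]]}}

```text
clock: 0.57
tool_pos: [0.2699, 0.4772, 0.2827]
eef_rot: [0.698, -0.116, 0.116, -0.697]
contact_force: [0.2, 0.5, -0.0]
opening: 1.0
```

Emit:
{"fn": "send_rows", "kwargs": {"motion": [[[0, 0, 0, 1, 0, -0.85, -1], [0, 0, 0, 1, 0, -0.85, -1], [0, 0, 0, 1, 0, -0.85, -1], [0, 0, 0, 1, 0, -0.85, -1], [0, 0, 0, 1, 0, -0.85, -1]]]}}

```text
clock: 0.98
tool_pos: [0.337, 0.3644, 0.2826]
eef_rot: [0.698, -0.116, 0.116, -0.697]
contact_force: [0.6, -0.5, 0.3]
opening: 1.0
```

Emit:
{"fn": "send_rows", "kwargs": {"motion": [[[0, 0, 0, 1, 0, -0.85, -1], [0, 0, 0, 1, 0, -0.85, -1], [0, 0, 0, 1, 0, -0.85, -1], [0, 0, 0, 1, 0, -0.85, -1], [0, 0, 0, 1, 0, -0.85, -1]]]}}

```text
clock: 1.4
tool_pos: [0.404, 0.2517, 0.2826]
eef_rot: [0.698, -0.116, 0.116, -0.697]
contact_force: [0.2, -0.1, 0.5]
opening: 1.003
```

Emit:
{"fn": "send_rows", "kwargs": {"motion": [[[0, 0, 0, 1, 0, -0.85, -1], [0, 0, 0, 1, 0, -0.85, -1], [0, 0, 0, 1, 0, -0.85, -1], [0, 0, 0, 1, 0, -0.85, -1], [0, 0, 0, 1, 0, -0.85, -1]]]}}

```text
clock: 1.82
tool_pos: [0.4711, 0.1388, 0.2826]
eef_rot: [0.698, -0.116, 0.116, -0.697]
contact_force: [0.5, 0.1, 0.6]
opening: 0.998
```

```bash
cat >> h.py <<'E'
def togo(target,yaw):
    """print tool-frame shift (units) and turn about tool y (units) to reach target xyz with tool-x azimuth yaw(deg)"""
    from scipy.spatial.transform import Rotation as Ro
    s=get_state();R=Ro.from_quat(s["eef_rot"]).as_matrix()
    az=np.degrees(np.arctan2(R[1,0],R[0,0]))
    print("t",round(s["clock"],2),"pos",s["tool_pos"].round(4),"az",az.round(2),"ydown",R[:,1].round(4),"F",s["contact_force"].round(2),"M",s["moment"].round(2),"op",round(s["opening"],3),"q",s["q"].round(2))
    print("shift units",(R.T@(np.array(target)-s["tool_pos"])/.02).round(2),"ry units",round(-np.radians(yaw-az)/.08,2))
E
python3 - <<'E'
from h import *
togo([.551,.005,.27],-48)
S=load("scene0");D=load("side0")
print("can handle",plane(S,[[195,129]],.21),plane(D,[[349,266]],.21))
E
```

```text
t 1.82 pos [0.4711 0.1388 0.2826] az -18.89 ydown [-3.e-04 -1.e-04 -1.e+00] F [0.5  0.14 0.64] M [0.   0.02 0.01] op 0.998 q [-0.22  0.48 -0.24  1.92  0.16  0.76  0.69]
shift units [ 5.95  0.63 -5.04] ry units 6.35
can handle [[ 0.52609761 -0.23168266  0.21      ]] [[ 0.51307236 -0.24992146  0.21      ]]
```

Emit:
{"fn": "send_rows", "kwargs": {"motion": [[[0, 0, 0, 1, 0.1, -0.85, -1], [0, 0, 0, 1, 0.1, -0.85, -1], [0, 0, 0, 1, 0.1, -0.85, -1], [0, 0, 0, 1, 0.1, -0.85, -1], [0, 0, 0, 1, 0.1, -0.85, -1]]]}}

```text
clock: 2.23
tool_pos: [0.5382, 0.026, 0.2724]
eef_rot: [0.698, -0.116, 0.116, -0.697]
contact_force: [0.4, 1.0, -0.5]
opening: 1.001
```

Emit:
{"fn": "send_rows", "kwargs": {"motion": [[[0, 0, 0, 0.95, 0.1, -0.8, -1], [0, 1, 0, 0, 0, 0, -1], [0, 1, 0, 0, 0, 0, -1], [0, 1, 0, 0, 0, 0, -1], [0, 1, 0, 0, 0, 0, -1]]]}}

```text
clock: 2.65
tool_pos: [0.5504, 0.0058, 0.2704]
eef_rot: [0.67, -0.227, 0.227, -0.67]
contact_force: [-0.2, 1.0, 0.2]
opening: 0.996
```

Emit:
{"fn": "send_rows", "kwargs": {"motion": [[[0, 1, 0, 0, 0, 0, -1], [0, 1, 0, 0, 0, 0, -1], [0, 0.35, 0, 0, 0, 0, -1], [0, 0, 0, 0, 0, 0, -1], [0, 0, 0, 0, 0, 0, -1]]]}}

```text
clock: 3.07
tool_pos: [0.5505, 0.0061, 0.2706]
eef_rot: [0.646, -0.287, 0.287, -0.646]
contact_force: [0.0, -1.0, -0.3]
opening: 1.003
```

Run:
```python
from h import *
togo([.551,.005,.27],-48)
s=get_state();d=imaging.snapshot("wrist");d["s"]=s;np.save("pics/w1.npy",d,allow_pickle=True)
cv2.imwrite("pics/w1.png",cv2.resize(d["img"][:,:,::-1],(800,600)))
```

```text
t 3.07 pos [0.5505 0.0061 0.2706] az -47.89 ydown [-3.e-04 -0.e+00 -1.e+00] F [ 0.02 -0.99 -0.31] M [-0.04  0.09 -0.02] op 1.003 q [-0.04  0.56 -0.09  1.77  0.06  0.81  0.58]
shift units [ 0.06  0.03 -0.02] ry units 0.02
```

View pics/w1.png

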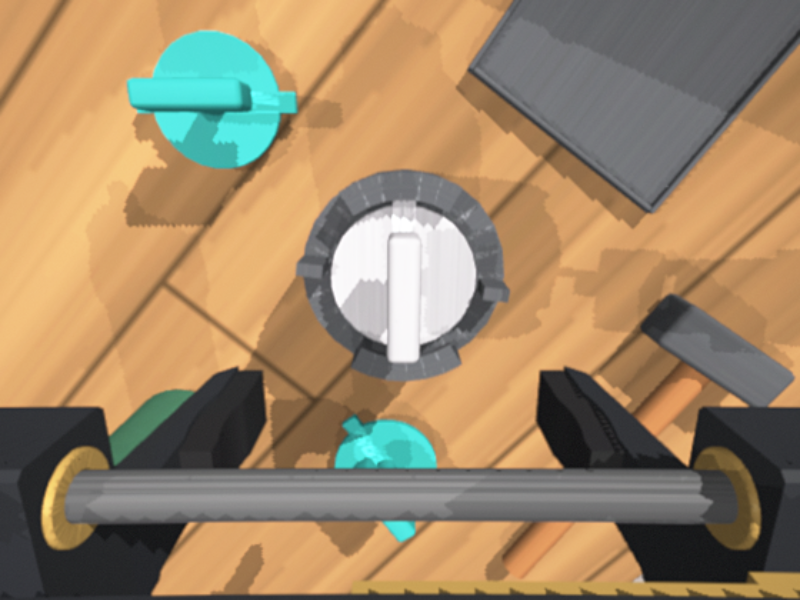

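The wrist view shows the lid's handle vertical at (403,297), the collar with claws at top and bottom, and stop tabs at (312,268) and (495,290). I'll zoom to measure the slot angle.

Run:
```python
from h import *
d=load("w1");
cv2.imwrite("pics/w1z.png",cv2.resize(d["img"][112:272,200:365,::-1],None,fx=3.7,fy=3.7,interpolation=cv2.INTER_CUBIC))
R,t=wristRt(d,d["s"]);f=.7
# handle top face corners (800 img): 
P=plane(d,np.array([[404,234],[403.5,361]])*f,.152,R,t);v=P[1]-P[0]
print(P.mean(0),np.linalg.norm(v),np.degrees(np.arctan2(v[1],v[0])))
P=plane(d,np.array([[470,69],[653,212]])*f,.012,R,t);print("tray",P)
C=proj(d,[[.551,.005,.106]],R,t);print(C)
```

```text
[0.54972638 0.00794285 0.152     ] 0.06922622909913612 -48.047291294135135
tray [[0.49775256 0.13654669 0.012     ]
 [0.67282597 0.15866843 0.012     ]]
[[281.20631275 198.49268241]]
```

View pics/w1z.png

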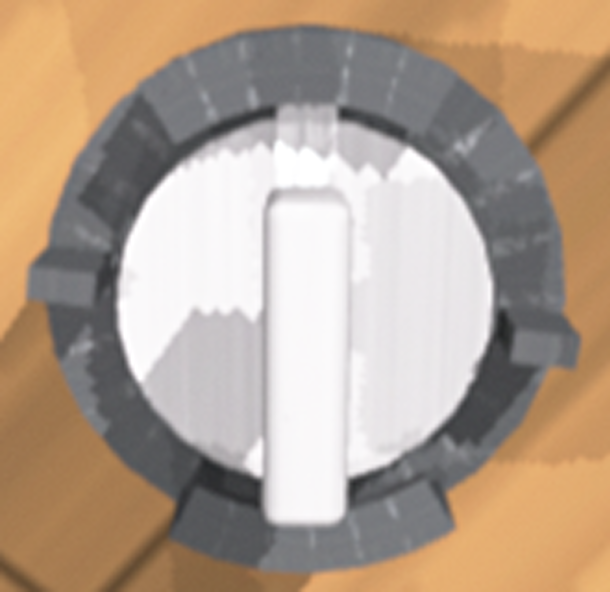

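Run:
```python
from h import *
d=load("w1");R,t=wristRt(d,d["s"])
def w(p,z): return plane(d,np.array(p)/3.7+[200,112]-0.37,z,R,t)
for nm,p,z in [("stops top",[[65,262],[545,330]],.106),("stops as .11",[[65,262],[545,330]],.112),("recess",[[110,185],[490,395]],.09),("claw edges ccw",[[140,98],[447,505]],.106),("claw edges cw",[[440,60],[180,520]],.106)]:
    P=w(p,z);v=P[1]-P[0];print(nm,P.mean(0).round(4),np.linalg.norm(v)/2,np.degrees(np.arctan2(v[1],v[0])).round(1))
# collar outer ellipse center: left,right,top,bottom extremes
print(w([[48,300],[563,300],[305,25],[312,572]],.1))
# tray from scene/side averaged
```

```text
stops top [0.5478 0.0103 0.106 ] 0.057120453444947455 33.8
stops as .11 [0.5468 0.0114 0.112 ] 0.055963962709686565 33.8
recess [0.5494 0.0079 0.09  ] 0.054151741006287266 12.6
claw edges ccw [0.5491 0.0067 0.106 ] 0.06123116962191764 -11.7
claw edges cw [0.5481 0.0086 0.106 ] 0.0633901054852445 -76.7
[[ 0.50318085 -0.03314261  0.1       ]
 [ 0.59508163  0.04985046  0.1       ]
 [ 0.50626085  0.05558234  0.1       ]
 [ 0.5985021  -0.04367077  0.1       ]]
```

Run:
```python
from h import *
togo([.5495,.0075,.134],-48)
```

```text
t 3.12 pos [0.5505 0.0061 0.2706] az -47.9 ydown [-2.e-04  1.e-04 -1.e+00] F [ 0.33 -0.24  0.62] M [-0.03 -0.   -0.  ] op 1.001 q [-0.04  0.56 -0.09  1.77  0.06  0.81  0.58]
shift units [-0.09  6.83  0.01] ry units 0.02
```

Emit:
{"fn": "send_rows", "kwargs": {"motion": [[[0, 0, 0, -0.09, 1, 0, -1], [0, 0, 0, 0, 1, 0, -1], [0, 0, 0, 0, 1, 0, -1], [0, 0, 0, 0, 1, 0, -1], [0, 0, 0, 0, 1, 0, -0.7]]], "force": 25}}

```text
clock: 3.53
tool_pos: [0.5495, 0.0074, 0.1699]
eef_rot: [-0.646, 0.287, -0.287, 0.646]
contact_force: [0.8, -0.5, -0.4]
opening: 0.947
```

Emit:
{"fn": "send_rows", "kwargs": {"motion": [[[0, 0, 0, 0, 0.9, 0, -0.5], [0, 0, 0, 0, 0.9, 0, -0.3], [0, 0, 0, 0, 0, 0, -0.3], [0, 0, 0, 0, 0, 0, 1], [0, 0, 0, 0, 0, 0, 1]]], "force": 25}}

```text
clock: 3.95
tool_pos: [0.55, 0.0074, 0.1355]
eef_rot: [-0.646, 0.287, -0.288, 0.646]
contact_force: [-0.1, -0.0, 0.6]
opening: 0.569
```

Emit:
{"fn": "send_rows", "kwargs": {"motion": [[[0, 0, 0, 0, 0, 0, 1], [0, 0, 0, 0, 0, 0, 1], [0, 0, 0, 0, 0, 0, 1], [0, 0, 0, 0, 0, 0, 1], [0, 0, 0, 0, 0, 0, 1]]]}}

```text
clock: 4.37
tool_pos: [0.5499, 0.0076, 0.1351]
eef_rot: [-0.646, 0.287, -0.288, 0.646]
contact_force: [0.1, -0.6, 2.6]
opening: 0.203
```

Run:
```python
from h import *
togo([.5495,.0075,.134],10.5)
```

```text
t 4.37 pos [0.5499 0.0076 0.1351] az -48.0 ydown [ 1.4e-03  5.0e-04 -1.0e+00] F [ 0.15 -0.61  2.64] M [-0.18  0.12 -0.04] op 0.203 q [-0.06  0.76 -0.07  1.9   0.1   0.48  0.54]
shift units [-0.01  0.06 -0.02] ry units -12.76
```

Emit:
{"fn": "send_rows", "kwargs": {"motion": [[[0, -0.8, 0, 0, 0, 0, 1], [0, -0.8, 0, 0, 0, 0, 1], [0, -0.8, 0, 0, 0, 0, 1], [0, -0.8, 0, 0, 0, 0, 1], [0, -0.8, 0, 0, 0, 0, 1]]]}}

```text
clock: 4.78
tool_pos: [0.5498, 0.0073, 0.1352]
eef_rot: [-0.684, 0.18, -0.181, 0.684]
contact_force: [0.3, 0.2, 2.6]
opening: 0.199
```

Emit:
{"fn": "send_rows", "kwargs": {"motion": [[[0, -0.8, 0, 0, 0, 0, 1], [0, -0.8, 0, 0, 0, 0, 1], [0, -0.8, 0, 0, 0, 0, 1], [0, -0.8, 0, 0, 0, 0, 1], [0, -0.8, 0, 0, 0, 0, 1]]]}}

```text
clock: 5.2
tool_pos: [0.5498, 0.0072, 0.1352]
eef_rot: [-0.704, 0.069, -0.069, 0.704]
contact_force: [0.6, 0.6, 2.6]
opening: 0.2
```

Run:
```python
from h import *
togo([.5495,.0075,.134],10.5)
```

```text
t 5.2 pos [0.5498 0.0072 0.1352] az -11.2 ydown [ 1.e-03 -1.e-04 -1.e+00] F [0.63 0.55 2.64] M [ 0.01  0.04 -0.12] op 0.2 q [ 0.04  0.77 -0.23  1.89  0.33  0.51  0.96]
shift units [-0.02  0.06  0.01] ry units -4.73
```

Emit:
{"fn": "send_rows", "kwargs": {"motion": [[[0, -0.8, 0, 0, 0, 0, 1], [0, -0.8, 0, 0, 0, 0, 1], [0, -0.8, 0, 0, 0, 0, 1], [0, -0.8, 0, 0, 0, 0, 1], [0, -0.8, 0, 0, 0, 0, 1]]]}}

```text
clock: 5.62
tool_pos: [0.55, 0.0072, 0.1352]
eef_rot: [0.706, 0.045, -0.044, -0.706]
contact_force: [-0.5, -0.3, 1.3]
opening: 0.201
```

Emit:
{"fn": "send_rows", "kwargs": {"motion": [[[0, -0.6, 0, 0, 0, 0, 1], [0, 0, 0, 0, 0, 0, 1], [0, 0, 0, 0, 0, 0, 1], [0, 0, 0, 0, 0, 0, 1], [0, 0, 0, 0, 0, 0, 1]]]}}

```text
clock: 6.03
tool_pos: [0.55, 0.0072, 0.1352]
eef_rot: [0.705, 0.06, -0.059, -0.704]
contact_force: [0.5, -1.1, 4.8]
opening: 0.203
```

Run:
```python
from h import *
togo([.5495,.0075,.134],10.5)
s=get_state();d=imaging.snapshot("wrist");e=imaging.snapshot("scene")
f=imaging.snapshot("side")
def c(x,a,b,q,r): return cv2.resize(x["img"][a:b,q:r,::-1],(400,400),interpolation=cv2.INTER_CUBIC)
cv2.imwrite("pics/v2.png",np.hstack([c(d,100,300,180,380),c(e,175,275,220,320)]))
cv2.imwrite("pics/v2s.png",c(f,155,255,255,355))
```

```text
t 6.03 pos [0.55   0.0072 0.1352] az 9.71 ydown [ 1.3e-03 -4.0e-04 -1.0e+00] F [ 0.52 -1.08  4.81] M [-0.11 -0.05  0.03] op 0.203 q [ 0.1   0.78 -0.33  1.89  0.46  0.54  1.2 ]
shift units [-0.02  0.06  0.02] ry units -0.17
```

View pics/v2.png

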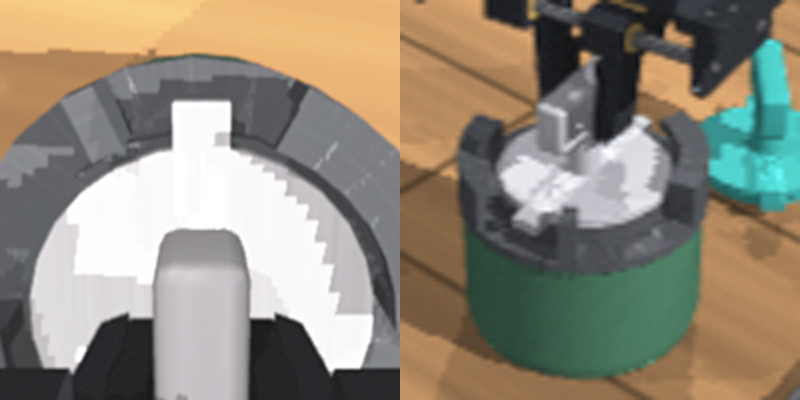

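View pics/v2s.png

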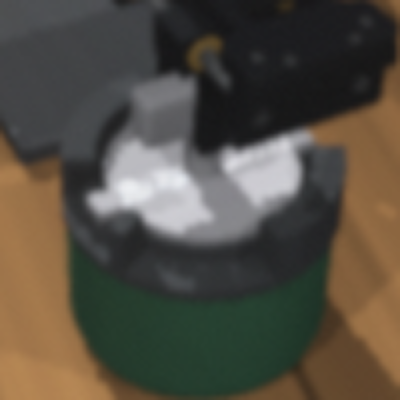

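The lug at (200,120) stands clear in the slot, between the stop and the claw, so I'll lift gently.

Emit:
{"fn": "send_rows", "kwargs": {"motion": [[[0, 0, 0, 0, -0.15, 0, 1], [0, 0, 0, 0, -0.15, 0, 1], [0, 0, 0, 0, -0.15, 0, 1], [0, 0, 0, 0, -0.15, 0, 1], [0, 0, 0, 0, -0.15, 0, 1]]]}}

```text
clock: 6.6
tool_pos: [0.549, 0.0074, 0.1497]
eef_rot: [-0.704, -0.06, 0.06, 0.705]
contact_force: [0.3, -0.2, -4.3]
opening: 0.2
```

Run:
```python
from h import *
togo([.5495,.0075,.134],10.5)
```

```text
t 6.6 pos [0.549  0.0074 0.1497] az 9.75 ydown [-9.e-04  1.e-04 -1.e+00] F [ 0.25 -0.16 -4.32] M [ 0.01  0.02 -0.  ] op 0.2 q [ 0.11  0.76 -0.35  1.88  0.44  0.58  1.22]
shift units [ 0.02  0.78 -0.  ] ry units -0.16
```

Emit:
{"fn": "send_rows", "kwargs": {"motion": [[[0, 0, 0, 0, -0.6, 0, 1], [0, 0, 0, 0, -0.8, 0, 1], [0, 0, 0, 0, -0.8, 0, 1], [0, 0, 0, 0, -0.8, 0, 1], [0, 0, 0, 0, -0.6, 0, 1]]]}}

```text
clock: 7.02
tool_pos: [0.5494, 0.0075, 0.223]
eef_rot: [-0.704, -0.06, 0.06, 0.705]
contact_force: [-0.2, 0.1, -3.8]
opening: 0.2
```

Run:
```python
from h import *
togo([.573,.235,.22],10.5)
d=imaging.snapshot("scene");f=imaging.snapshot("side")
cv2.imwrite("pics/v3.png",np.hstack([d["img"][100:400,100:500,::-1],f["img"][50:350,100:500,::-1]]))
```

```text
t 7.02 pos [0.5494 0.0075 0.223 ] az 9.76 ydown [ 7.e-04  3.e-04 -1.e+00] F [-0.17  0.1  -3.85] M [ 0.06 -0.03 -0.03] op 0.2 q [ 0.15  0.65 -0.42  1.82  0.37  0.75  1.28]
shift units [ 3.09  0.15 11.01] ry units -0.16
```

View pics/v3.png

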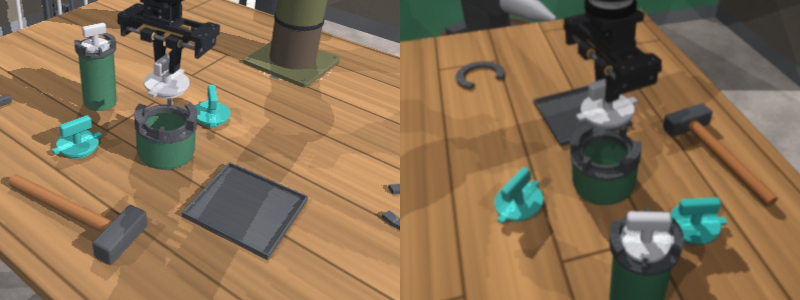

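The pot is open and the lid hangs level above it. Carrying it to the tray now.

Emit:
{"fn": "send_rows", "kwargs": {"motion": [[[0, 0, 0, 0.2, 0, 0.6, 1], [0, 0, 0, 0.2, 0, 0.8, 1], [0, 0, 0, 0.2, 0, 0.8, 1], [0, 0, 0, 0.2, 0, 0.8, 1], [0, 0, 0, 0.2, 0, 0.8, 1]]]}}

```text
clock: 7.53
tool_pos: [0.5554, 0.0875, 0.2204]
eef_rot: [-0.704, -0.06, 0.061, 0.705]
contact_force: [-0.1, 0.1, -3.2]
opening: 0.201
```

Emit:
{"fn": "send_rows", "kwargs": {"motion": [[[0, 0, 0, 0.2, 0, 0.8, 1], [0, 0, 0, 0.2, 0, 0.8, 1], [0, 0, 0, 0.2, 0, 0.8, 1], [0, 0, 0, 0.2, 0, 0.8, 1], [0, 0, 0, 0.2, 0, 0.8, 1]]]}}

```text
clock: 7.95
tool_pos: [0.5613, 0.1698, 0.2202]
eef_rot: [0.705, 0.06, -0.061, -0.705]
contact_force: [0.7, -0.2, -3.1]
opening: 0.202
```

Emit:
{"fn": "send_rows", "kwargs": {"motion": [[[0, 0, 0, 0.3, 0, 0.8, 1], [0, 0, 0, 0.3, 0, 0.8, 1], [0, 0, 0, 0.3, 0, 0.8, 1], [0, 0, 0, 0.2, 0, 0.5, 1], [0, 0, 0, 0, 0, 0.3, 1]]]}}

```text
clock: 8.37
tool_pos: [0.5726, 0.2375, 0.2206]
eef_rot: [-0.704, -0.061, 0.061, 0.705]
contact_force: [-0.2, -0.0, -2.8]
opening: 0.199
```

Run:
```python
from h import *
togo([.573,.235,.0592],10.5)
d=imaging.snapshot("scene");f=imaging.snapshot("side")
cv2.imwrite("pics/v4.png",np.hstack([d["img"][100:400,100:500,::-1],f["img"][50:350,100:500,::-1]]))
```

```text
t 8.37 pos [0.5726 0.2375 0.2206] az 9.9 ydown [-0.0013  0.0011 -1.    ] F [-0.16 -0.04 -2.83] M [ 0.08 -0.02 -0.01] op 0.199 q [-0.25  0.74 -0.38  1.61  0.34  0.86  0.97]
shift units [ 0.01  8.07 -0.14] ry units -0.13
```

View pics/v4.png

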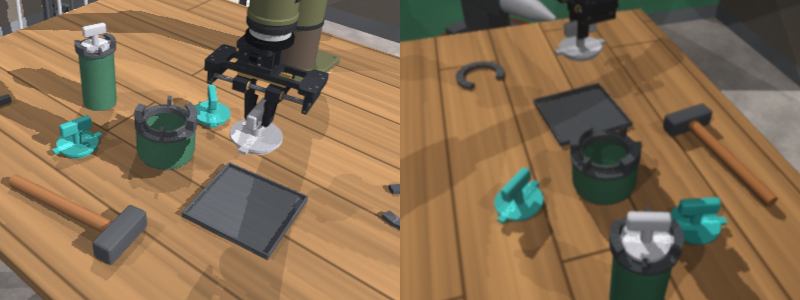

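Emit:
{"fn": "send_rows", "kwargs": {"motion": [[[0, 0, 0, 0, 0.8, 0, 1], [0, 0, 0, 0, 1, 0, 1], [0, 0, 0, 0, 1, 0, 1], [0, 0, 0, 0, 1, 0, 1], [0, 0, 0, 0, 1, 0, 1]]]}}

```text
clock: 8.88
tool_pos: [0.5732, 0.2327, 0.1247]
eef_rot: [0.705, 0.059, -0.06, -0.704]
contact_force: [-0.0, -0.4, -4.1]
opening: 0.199
```

Emit:
{"fn": "send_rows", "kwargs": {"motion": [[[0, 0, 0, 0, 1, 0, 1], [0, 0, 0, 0, 0.8, 0, 1], [0, 0, 0, 0, 0.6, 0, 1], [0, 0, 0, 0, 0.4, 0, 1], [0, 0, 0, 0, 0, 0, 1]]]}}

```text
clock: 9.3
tool_pos: [0.5724, 0.2335, 0.0682]
eef_rot: [0.705, 0.059, -0.061, -0.704]
contact_force: [0.5, -0.1, -3.5]
opening: 0.201
```

Run:
```python
from h import *
togo([.573,.235,.0592],10.5)
d=imaging.snapshot("scene");f=imaging.snapshot("side")
cv2.imwrite("pics/v5.png",np.hstack([cv2.resize(d["img"][230:380,260:460,::-1],(400,300)),cv2.resize(f["img"][60:210,200:400,::-1],(400,300))]))
```

```text
t 9.3 pos [0.5724 0.2335 0.0682] az 9.72 ydown [-0.0025 -0.0019 -1.    ] F [ 0.5  -0.15 -3.49] M [-0.    0.03 -0.06] op 0.201 q [-0.3   0.94 -0.29  1.7   0.44  0.57  0.88]
shift units [0.04 0.45 0.07] ry units -0.17
```

View pics/v5.png

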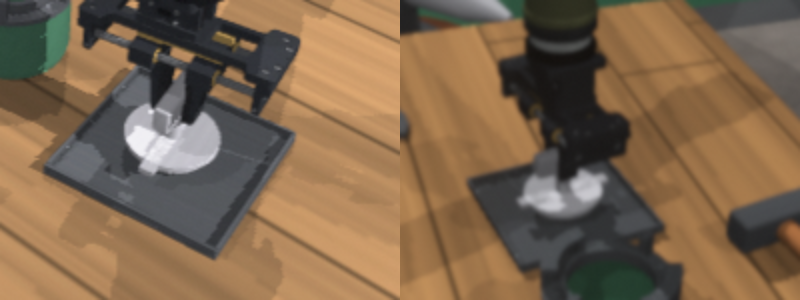

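Emit:
{"fn": "send_rows", "kwargs": {"motion": [[[0, 0, 0, 0, 0.1, 0, 1], [0, 0, 0, 0, 0.1, 0, 1], [0, 0, 0, 0, 0.1, 0, 1], [0, 0, 0, 0, 0.07, 0, 1], [0, 0, 0, 0, 0, 0, 1]]]}}

```text
clock: 9.82
tool_pos: [0.5732, 0.2347, 0.0622]
eef_rot: [0.705, 0.06, -0.06, -0.705]
contact_force: [0.3, 0.3, -3.9]
opening: 0.204
```

Emit:
{"fn": "send_rows", "kwargs": {"motion": [[[0, 0, 0, 0, 0.05, 0, 1], [0, 0, 0, 0, 0, 0, 1], [0, 0, 0, 0, 0, 0, 1], [0, 0, 0, 0, 0, 0, 1], [0, 0, 0, 0, 0, 0, 1]]]}}

```text
clock: 10.23
tool_pos: [0.5733, 0.2348, 0.0614]
eef_rot: [-0.705, -0.06, 0.06, 0.705]
contact_force: [-0.2, -0.8, -3.6]
opening: 0.201
```

Emit:
{"fn": "send_rows", "kwargs": {"motion": [[[0, 0, 0, 0, 0.05, 0, 1], [0, 0, 0, 0, 0.05, 0, 1], [0, 0, 0, 0, 0, 0, 1], [0, 0, 0, 0, 0, 0, 1], [0, 0, 0, 0, 0, 0, 1]]]}}

```text
clock: 10.65
tool_pos: [0.5733, 0.2347, 0.0593]
eef_rot: [-0.705, -0.06, 0.06, 0.705]
contact_force: [0.0, 0.2, -3.3]
opening: 0.201
```

Emit:
{"fn": "send_rows", "kwargs": {"motion": [[[0, 0, 0, 0, 0.05, 0, 1], [0, 0, 0, 0, 0, 0, 1], [0, 0, 0, 0, 0, 0, 1], [0, 0, 0, 0, 0, 0, 1], [0, 0, 0, 0, 0, 0, 1]]]}}

```text
clock: 11.07
tool_pos: [0.5733, 0.2347, 0.0592]
eef_rot: [0.705, 0.06, -0.06, -0.705]
contact_force: [-1.7, -1.4, 4.9]
opening: 0.198
```

Contact is felt at TCP z 0.0592, as predicted, so I'll release and retreat.

Emit:
{"fn": "send_rows", "kwargs": {"motion": [[[0, 0, 0, 0, 0, 0, 0.4], [0, 0, 0, 0, 0, 0, 0.2], [0, 0, 0, 0, 0, 0, 0], [0, 0, 0, 0, 0, 0, -0.2], [0, 0, 0, 0, 0, 0, -0.2]]]}}

```text
clock: 11.48
tool_pos: [0.5733, 0.2348, 0.0582]
eef_rot: [-0.704, -0.06, 0.06, 0.705]
contact_force: [0.2, 0.4, 1.2]
opening: 0.558
```

Emit:
{"fn": "send_rows", "kwargs": {"motion": [[[0, 0, 0, 0, 0, 0, -0.2], [0, 0, 0, 0, -0.3, 0, -0.2], [0, 0, 0, 0, -0.5, 0, -0.2], [0, 0, 0, 0, -1, 0, -0.2], [0, 0, 0, 0, -1, 0, -0.2]]]}}

```text
clock: 11.9
tool_pos: [0.5729, 0.2346, 0.1153]
eef_rot: [0.705, 0.06, -0.06, -0.704]
contact_force: [0.1, 0.7, 0.4]
opening: 0.599
```

Emit:
{"fn": "send_rows", "kwargs": {"motion": [[[0, 0, 0, 0, -1, 0, -0.2], [0, 0, 0, 0, -1, 0, -0.2], [0, 0, 0, 0, -1, 0, -0.2], [0, 0, 0, 0, -0.5, 0, -0.2], [0, 0, 0, 0, 0, 0, -0.2]]]}}

```text
clock: 12.32
tool_pos: [0.5747, 0.2356, 0.1874]
eef_rot: [-0.704, -0.062, 0.058, 0.705]
contact_force: [-0.9, -0.5, 0.4]
opening: 0.602
```

Run:
```python
from h import *
togo([.573,.235,.0592],10.5)
d=imaging.snapshot("scene");f=imaging.snapshot("side");w=imaging.snapshot("wrist")
cv2.imwrite("pics/v6.png",np.vstack([np.hstack([cv2.resize(d["img"][230:380,260:460,::-1],(400,300)),cv2.resize(f["img"][60:210,200:400,::-1],(400,300))]),np.hstack([cv2.resize(d["img"][:,:,::-1],(400,300)),cv2.resize(w["img"][:,:,::-1],(400,300))])]))
S=load("scene0")
a=np.abs(S["img"][115:215,165:225].astype(int)-d["img"][115:215,165:225]).mean();print("canister diff",a)
```

```text
t 12.32 pos [0.5747 0.2356 0.1874] az 9.74 ydown [ 0.0049  0.0027 -1.    ] F [-0.86 -0.55  0.43] M [0.02 0.01 0.03] op 0.602 q [-0.26  0.78 -0.37  1.64  0.36  0.79  0.95]
shift units [-0.12  6.41 -0.03] ry units -0.17
canister diff 10.570222222222222
```

View pics/v6.png

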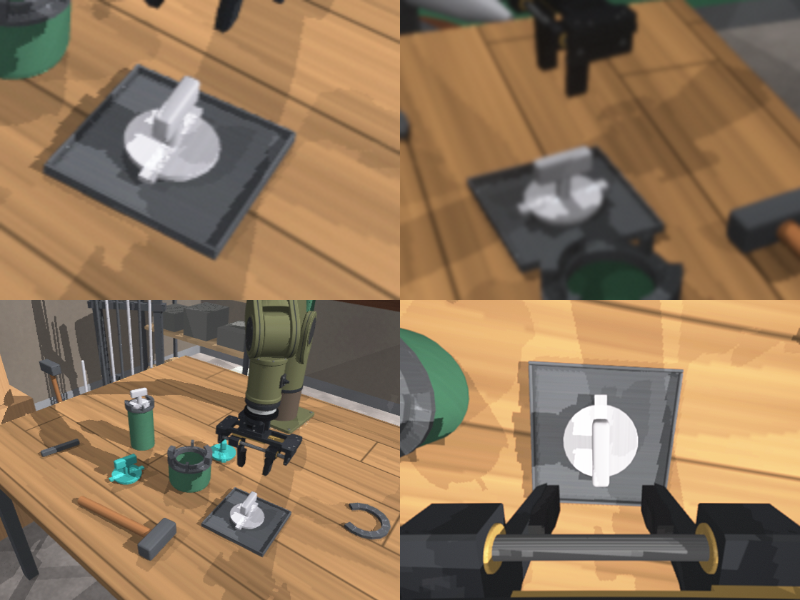

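The lid stands flat and near the centre of the tray with its handle up. The canister is where it was, and the gripper is about 0.1 m clear, so I'll hand in.

Run:
```python
from h import *
print(job.finish_job())
```

```text
the job is handed in; nothing more can be done
None
```

The pot is open, and its lid stands flat with the handle up near the centre of the drip tray. I handed the job in at about 12.5 s of the 51 s allowed.

- **Turning:** I pinched the handle and turned the lid about 58° anticlockwise. The pictures showed the lugs standing in the slots before I lifted.
- **Lifting:** It came straight off. The tool felt under 5 N while turning and only about the lid's own weight while lifting, so nothing was forced.
- **Setting down:** I released the lid only after feeling contact, at the height worked out for the tray floor. Then I drew the gripper back about 0.13 m.

**Last checks:** The final pictures show the lid close to the tray's centre, and the tool reads no outside force beyond noise. The canister looks to be where it stood, and the arm was never near it. A plain pixel comparison of the canister area was not clean, with a mean difference of about 10.6 grey levels. I put that down to changed shadows, and I did not measure the canister's position a second time.

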